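# Lay the breakfast egg and complete the condiment caddy

### The arm

A 7-joint arm with a two-finger parallel gripper is mounted at the origin on a cart in front of the work surface, level with it; the furniture and walls round the work are solid. World frame = base frame: x ahead of the robot, y to its left, z up, the work surface at z = 0. Lengths are in m, angles in rad, forces in N, time in s.
With the tool pointing down it reaches from about 0.35 to 0.9 m from the base axis. Payload 19.9 kg.
Tool frame: the origin (TCP) lies between the finger pads; the fingertips stand 19 mm ahead of it and the grasp point (between the pads) is the TCP; z points along the fingers, y is the line along which they close (so a half turn about z gives the same grasp; the last joint's range is limited). The gripper opens to 85 mm and grips with 20 to 120 N. Pads are 22 mm wide; open, the fingers measure 114 mm over their backs; the gripper's body (76 mm by 85 mm) begins 54 mm behind the grasp point. The pads swing forward as they close: fully open they stand 13 mm farther back than shut.
Start: joints at [1.276, 0.417, -0.01, 1.614, 0.005, 1.111, -0.053], TCP at [0.157, -0.605, 0.25] pointing down, gripper open.
Joint ranges: [-2.81, 2.81], [-0.39, 2.02], [-1.27, 1.25], [0.06, 2.57], [-1.19, 4.33], [0.19, 2], [-2.82, 2.82]. Speed limits (rad/s): [1.89, 1.89, 2.39, 2.39, 3.01, 3.01, 3.01].

### API

Orientations are given as a rotation vector (axis times angle).
In Python, from station import bot gives the robot as it stands. Calls block until the motion is done:
- bot.move_pose(position, orientation): joint-space move of the TCP to a pose.
- bot.servo_line(position, orientation=None, max_speed=0.15, force_limit=None): straight line of the TCP; orientation=None keeps the orientation; max_speed is the mean speed in m/s. With force_limit (N) it stops when the force on the tool has changed by that much, and returns True; else False.
- bot.goto_joints(angles): joint-space move.
- bot.command_gripper(opening, force=None): finger opening in m; force is the grip in N (None keeps the last); returns when the fingers have stopped.
- bot.sleep(seconds).
- bot.inverse_kinematics(position, orientation): joint angles nearest the present ones, or None.
- bot.read_state(): the state.
- bot.read_camera(name): name is "scene" or "top"; returns a dict with "pixels" (400x640x3 uint8, blue, green, red), "range_z" (400x640 float32, m along the optical axis (not along the pixel's ray), 0 where there is no reading), "K" (3x3 intrinsics, pixels), "world_from_camera" (4x4, takes a point from camera to world coordinates). Camera axes: x right, y down, z forward; pixel columns grow to the right and rows downward; lengths in m; the calibration is good to about 2 mm. A picture is of the moment at which its call begins.
A pose or a line that the arm cannot do raises bot.IKError and nothing moves.
- bot.close_job(): hands the job in; it is judged then, once.
Trained networks look in a picture, given as the dict that the camera call returned (one of the last four; its "shot" number tells which), for a name from the list of things; names that differ only in an ending like _2 or _b are one class to them, and where a whole thing is asked for, a point or a joint stands for the part that bears it (a point fixed in the world has none). Each returns a list of dicts, best first, with "p" (0 to 1); they miss things now and then, are a little off and sometimes report something else, mostly with a low value. They report only what shows in the picture. A call takes as long as a camera call.
- bot.recognise(query, picture): "box" ([left, top, right, bottom] in pixels, round what is visible of it).
- bot.cut_out(query, picture): "pixels" (400x640 bool, what is visible of it) and "box" ([left, top, right, bottom] in pixels, round what is visible of it).
- bot.spot_point(query, picture): "pixel" ([row, column] in pixels: a listed point, or the origin of a listed thing).
The state is a dict: "time": time; "joint_positions": joint angles; "joint_velocities": joint speeds; "tau": joint torques, N m; "tcp_pos": TCP position; "eef_rot": TCP orientation; "ft_force": force on the tool from outside, world axes, zero at the start; "torque": the same for the moment, N m; "opening": finger opening in m; "grasp_force": force on a finger pad.
Only numpy, scipy, OpenCV 4.12 (cv2) and the standard library are available. Lean on these libraries where they do the work, as an engineer would, in place of code of your own. Each camera call takes 0.05 s, during which the arm holds its last target. There are 200 camera calls.

### The job

Lay breakfast for one: stand the white egg cup upright in the middle of the plate and gently set the egg in it, upright as it stands now. Then complete the condiment caddy, where the pepper already stands in an end ring: the clear glass salt shaker goes into the middle ring beside the pepper and the herb jar into the ring at the other end, so that the salt stands between pepper and herbs. Leave the coffee cup and the tumbler where they are.

Things in the scene. Friction and masses are not known exactly. Their poses are not given: they have to be found in the camera images.
- plate: round white dinner plate with a green line near its edge, 200 mm across and 20 mm high at the rim, fixed. Origin at the centre of its underside, z up; its flat middle, about 150 mm across, is 8 mm above the origin.
- caddy: condiment caddy, fixed, at any yaw: pale oak base 68 x 204 x 10 mm, three equal steel rings in a row, a wire handle 44 mm high at each end. Origin at the centre of its underside, y along the row, z up. Rings at y = -60 (pepper in it), 0 and +60 mm; 51 mm inside, wall 2 mm, rims 30 mm above the origin; things in them stand on the base, 10 mm above the origin.
- pepper_center (a point): pepper shaker of opaque grey glass with grey cap, 44 mm in diameter, 90 mm high; stands in an end ring of the caddy from the start and stays there. The point is at its centre, half-way up (45 mm).
- salt_center (a point): salt shaker of clear glass with grey cap, 44 mm across low down, tapering to 34 mm under the cap, 90 mm high, 0.1 kg, standing on the table. The point is at its centre, half-way up (45 mm above its foot), z up.
- herbs_center (a point): herb jar: clear glass jar of green herbs with a black lid, 41 mm in diameter, 106 mm high, 0.11 kg, standing on the table. The point is at its centre, half-way up (53 mm above its foot), z up.
- egg_cup_center (a point): white ceramic egg cup, round, 52 mm high, 0.11 kg, standing on the table: a foot 40 mm across, a narrow stem, and a bowl 50 mm across outside (upright sides from 34 mm to the rim at 52 mm) with a mouth 41 mm across. The point is on its axis half-way up (26 mm above its foot), z up.
- egg_rack: small wooden egg rack, 56 x 104 mm, top face 22 mm high, with two round holes 35 mm across at y = -24 and +24 mm; fixed. Origin at the centre of its underside, y along the row of holes, z up. The egg stands in the hole at +24 mm; the other is empty.
- egg_center (a point): brown boiled egg, 58 mm long, 44 mm in diameter, 0.06 kg, upright in a hole of the egg rack, blunt end down. The point is half-way along its axis z (towards the pointed end); it is widest 1 to 7 mm below the point. In the rack the point is about 42 mm above the table; in the egg cup about 42 mm above the cup's listed point.
- coffee_cup: small white coffee cup with dark stripes, 65 mm across, 50 mm high, with a handle towards its -y; a bystander, leave it. Origin under the middle of cup and handle together.
- tumbler: small clear glass tumbler, 49 mm across, 61 mm high; a bystander, leave it. Origin at the centre of its underside.

How it is judged:
At the end, for the whole second after the job is handed in: Egg cup upright within 15 mm of the plate's centre; egg in the cup, within 8 mm of its axis and 20 degrees of upright; salt upright on the base inside the middle ring, herb jar likewise in the end ring away from the pepper, pepper still in its own ring; all released and at rest (horizontal distance between egg_cup_center and plate below 0.015 m and height (world z) of egg_cup_center between 0.028 and 0.04 m and angle between each of egg_cup_center, salt_center, herbs_center, pepper_center's own z axis and vertical below 0.12 rad and horizontal distance between egg_center and egg_cup_center below 0.008 m and z of egg_center in the frame of egg_cup_center between 0.036 and 0.048 m and angle between egg_center's own z axis and vertical below 0.35 rad and x of salt_center in the frame of caddy between -0.012 and 0.012 m and y of salt_center in the frame of caddy between -0.012 and 0.012 m and z of salt_center in the frame of caddy between 0.049 and 0.061 m and x of herbs_center in the frame of caddy between -0.012 and 0.012 m and y of herbs_center in the frame of caddy between 0.048 and 0.072 m and z of herbs_center in the frame of caddy between 0.057 and 0.069 m and x of pepper_center in the frame of caddy between -0.012 and 0.012 m and y of pepper_center in the frame of caddy between -0.072 and -0.048 m and z of pepper_center in the frame of caddy between 0.049 and 0.061 m and linear speed of each of egg, egg_cup, salt, herbs below 0.02 m/s); the robot touches nothing.
It fails at once if the coffee cup is disturbed (moved more than 25 mm) (distance of coffee_cup from where it was at the start of the episode above 0.025 m).
It fails at once if the tumbler is disturbed (moved more than 25 mm) (distance of tumbler from where it was at the start of the episode above 0.025 m).
It fails at once if the egg is dropped or knocked on the egg cup (more than 40 N) (contact force between egg and egg_cup above 40 N).
It also fails if it takes over 96 s, if anything falls off the work surface, if the arm or the gripper's body presses on something with over 40 N, if the wrist force passes 120 N, or if a joint passes its speed limit or range.

## Working session

There is one attempt and no reset: what is moved stays moved. The work goes in short steps, each a Python script; the robot and the scene stay as the last script left them, time stands still between calls to the robot, and variables do not carry over. Pictures are saved under pics/ and viewed, at most 16 in all, crops included, and the job is handed in when it is done.

```bash
ls; mkdir -p pics; python3 - <<'E'
from station import bot
import cv2,pickle
for n in("scene","top"):
    c=bot.read_camera(n); cv2.imwrite(f"pics/{n}0.png",c["pixels"])
    print(n,c["world_from_camera"].round(3).tolist(),c["K"].round(1).tolist())
    for q in["plate","caddy","pepper_center","salt_center","herbs_center","egg_cup_center","egg_rack","egg_center","coffee_cup","tumbler"]:
        r=bot.recognise(q,c); s=bot.spot_point(q,c)
        print(q,[(x["box"],round(x["p"],2)) for x in r[:2]],[(x["pixel"],round(x["p"],2)) for x in s[:2]])
s=bot.read_state();print(s["time"],s["eef_rot"])
E
```

```text
pics
scene [[-0.905, -0.188, 0.381, 0.176], [-0.425, 0.378, -0.822, 0.816], [0.01, -0.906, -0.422, 0.478], [0.0, 0.0, 0.0, 1.0]] [[378.6, 0.0, 321.3], [0.0, 378.6, 200.5], [0.0, 0.0, 1.0]]
plate [([279.9, 235.7, 369.0, 282.7], 0.81)] [([261.4, 325.2], 0.69)]
caddy [([334.9, 185.5, 407.7, 209.6], 0.58)] [([203.6, 366.6], 0.61)]
pepper_center [([345.0, 166.0, 358.9, 191.1], 0.8)] [([182.8, 352.8], 0.52)]
salt_center [([264.5, 273.3, 285.5, 317.4], 0.97)] [([295.6, 274.6], 0.61)]
herbs_center [([235.9, 203.2, 259.8, 246.8], 0.73), ([280.1, 233.7, 368.9, 283.6], 0.22)] [([223.4, 246.5], 0.69)]
egg_cup_center [([388.8, 166.5, 402.4, 184.7], 0.47)] [([174.5, 395.7], 0.58)]
egg_rack [([271.9, 198.7, 304.1, 222.5], 0.56)] [([213.8, 286.0], 0.85)]
egg_center [([277.2, 192.5, 294.2, 209.5], 0.69), ([279.9, 234.7, 367.1, 283.3], 0.62)] [([199.5, 286.2], 0.8), ([293.9, 274.1], 0.49)]
coffee_cup [([309.5, 171.2, 331.2, 190.3], 0.76)] [([187.5, 319.0], 0.68)]
tumbler [([358.3, 206.1, 378.9, 233.6], 0.71)] [([234.2, 370.0], 0.8), ([295.7, 273.3], 0.69)]
top [[0.003, -0.98, 0.197, 0.279], [-1.0, -0.
[... 357 characters left out ...]
3, 186.8, 393.4, 205.3], 0.73)] [([193.0, 386.4], 0.65)]
salt_center [([192.8, 209.3, 209.1, 221.9], 0.74), ([312.9, 150.1, 349.8, 169.1], 0.23)] [([213.4, 200.3], 0.47)]
herbs_center [] [([153.7, 261.4], 0.75)]
egg_cup_center [([442.4, 214.6, 463.7, 230.5], 0.81), ([193.2, 209.1, 211.3, 224.6], 0.48)] [([224.8, 450.5], 0.5)]
egg_rack [([311.8, 147.9, 347.5, 171.1], 0.88)] [([161.2, 326.5], 0.95)]
egg_center [([315.6, 150.8, 330.6, 166.7], 0.55)] [([158.0, 391.7], 0.66), ([155.3, 323.8], 0.56)]
coffee_cup [([377.0, 143.0, 409.6, 164.7], 0.66)] [([158.3, 388.3], 0.61)]
tumbler [([321.8, 226.8, 340.9, 243.0], 0.75)] [([236.1, 329.2], 0.52)]
2.1 [-3.11624667e+00 -3.97550167e-01  1.21841762e-04]
```

```bash
python3 - <<'E'
import cv2
a=cv2.imread("pics/top0.png")[120:280,170:490]; cv2.imwrite("pics/top0c.png",cv2.resize(a,(800,400),interpolation=cv2.INTER_CUBIC))
a=cv2.imread("pics/scene0.png")[140:340,200:460]; cv2.imwrite("pics/scene0c.png",cv2.resize(a,(780,600),interpolation=cv2.INTER_CUBIC))
E
```

```text
(no output)
```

View pics/top0c.png

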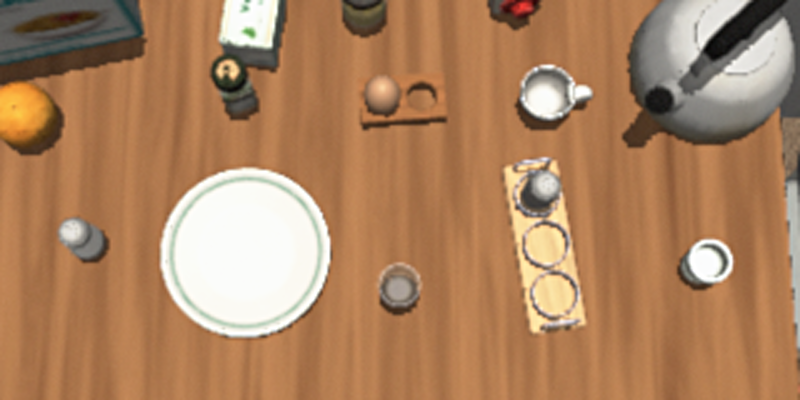

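View pics/scene0c.png

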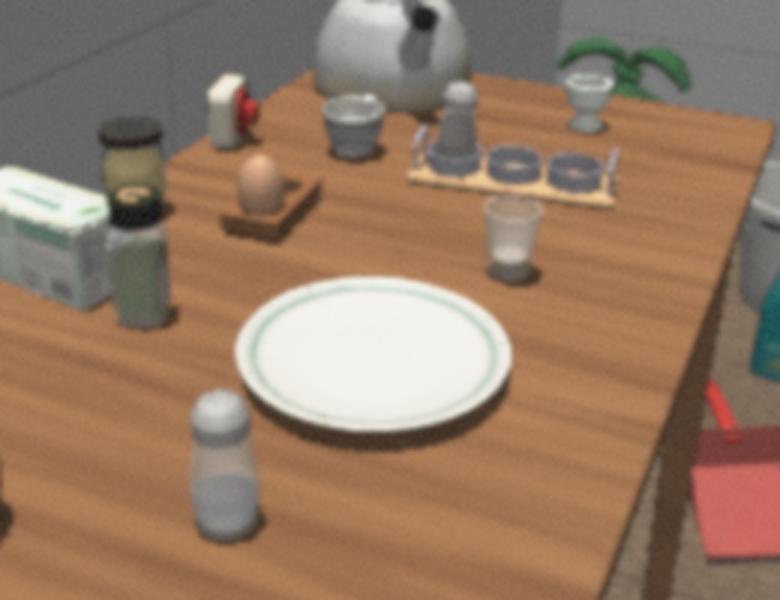

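The top view shows, in full-image pixels: salt (203,215), herbs (263,155), plate (268,221), egg (322,158), tumbler (330,235), caddy with pepper at the upper end (386,195), cup (453,225), and the coffee cup (389,158). The networks agree, apart from a few low-value mistakes.

```bash
cat > h.py <<'E'
from station import bot
import numpy as np, cv2
from scipy.spatial.transform import Rotation as R
def ray(c,u,v,z):
    T=c["world_from_camera"]; d=T[:3,:3]@np.linalg.solve(c["K"],[u,v,1.]); o=T[:3,3]
    return o+d*(z-o[2])/d[2]
def cloud(c):
    v,u=np.mgrid[:400,:640]; z=c["range_z"]
    p=np.stack([u*z,v*z,z],-1)@np.linalg.inv(c["K"]).T
    T=c["world_from_camera"]; w=p@T[:3,:3].T+T[:3,3]; w[z==0]=np.nan
    return w
E
python3 - <<'E'
from h import *
top=bot.read_camera("top"); sc=bot.read_camera("scene")
W=cloud(top)
g=lambda x,y:(170+x/2.5,120+y/2.5)
est=dict(plate=(g(245,252),.02),salt=(g(75,231),.09),herbs=(g(229,70),.106),cup=(g(710,262),.052),egg=(g(381,92),.06),ring0=(g(546,244),.03),ring1=(g(554,294),.03),pepper=(g(544,184),.09),coffee=(g(547,92),.05),tumbler=(g(399,277),.061))
for n,((u,v),z) in est.items(): print(n,ray(top,u,v,z).round(4))
# cloud clusters of raised things
for n,c in(("top",top),("scene",sc)):
    W=cloud(c); 
    for o,((u,v),z) in est.items():
        p=ray(top,u,v,z); d=np.hypot(*(W[...,:2]-p[:2]).transpose(2,0,1))<(.12 if o=="plate" else .035)
        for lo in(.012,z-.02):
            q=W[d&(W[...,2]>lo)]
            if len(q): print(n,o,lo,len(q),"min",q.min(0).round(3),"max",q.max(0).round(3),"mid",((q.min(0)+q.max(0))/2).round(4)[:2])
E
```

```text
plate [0.4581 0.1691 0.02  ]
salt [0.471 0.35  0.09 ]
herbs [0.654  0.1823 0.106 ]
cup [ 0.4441 -0.3691  0.052 ]
egg [0.6428 0.0099 0.06  ]
ring0 [ 0.4676 -0.1843  0.03  ]
ring1 [ 0.4089 -0.1921  0.03  ]
pepper [ 0.5268 -0.1746  0.09  ]
coffee [ 0.6468 -0.1871  0.05  ]
tumbler [ 0.4244 -0.0115  0.061 ]
top plate 0.012 1506 min [0.364 0.072 0.012] max [0.561 0.268 0.025] mid [0.4623 0.17  ]
top plate 0.0 4203 min [0.339 0.052 0.   ] max [0.577 0.288 0.025] mid [0.4578 0.1701]
top salt 0.012 226 min [0.452 0.335 0.013] max [0.492 0.372 0.092] mid [0.4719 0.3534]
top salt 0.06999999999999999 118 min [0.457 0.339 0.072] max [0.489 0.37  0.092] mid [0.4728 0.3544]
top herbs 0.012 300 min [0.632 0.161 0.013] max [0.676 0.204 0.112] mid [0.6536 0.1828]
top herbs 0.086 185 min [0.635 0.164 0.086] max [0.676 0.204 0.112] mid [0.6553 0.1839]
top cup 0.012 255 min [ 0.423 -0.394  0.02 ] max [ 0.47  -0.343  0.059] mid [ 0.4464 -0.3686]
top cup 0.032 141 min [ 0.423 -0.394  0.032] max [ 0.47  -0.343  0.059] mid [ 0.4464 -0.3686]
top egg 0.012 337 min [ 0.618 -0.022  0.013] max [0.675 0.035 0.072]
[... 2453 characters left out ...]
78 -0.219  0.01 ] max [ 0.442 -0.158  0.044] mid [ 0.4097 -0.1886]
scene pepper 0.012 436 min [ 0.494 -0.193  0.012] max [ 0.561 -0.141  0.099] mid [ 0.5277 -0.1668]
scene pepper 0.06999999999999999 116 min [ 0.515 -0.181  0.07 ] max [ 0.544 -0.151  0.099] mid [ 0.5295 -0.1661]
scene coffee 0.012 248 min [ 0.62  -0.217  0.012] max [ 0.68  -0.153  0.049] mid [ 0.6503 -0.1847]
scene coffee 0.030000000000000002 167 min [ 0.62  -0.217  0.03 ] max [ 0.68  -0.153  0.049] mid [ 0.6503 -0.1847]
scene tumbler 0.012 406 min [ 0.398 -0.031  0.012] max [0.446 0.02  0.062] mid [ 0.4217 -0.0055]
scene tumbler 0.040999999999999995 248 min [ 0.398 -0.031  0.041] max [0.446 0.02  0.062] mid [ 0.4217 -0.0055]
```

```bash
cat >> h.py <<'E'
def rot(yaw): return (R.from_euler("z",yaw)*R.from_euler("x",np.pi)).as_rotvec()
E
python3 - <<'E'
from h import *
top=bot.read_camera("top"); W=cloud(top); Z=W[...,2]
m=(abs(W[...,0]-.468)<.13)&(abs(W[...,1]+.184)<.075)&(Z>.008)&(Z<.05)
print("caddy",cv2.minAreaRect(W[m][:,:2].astype(np.float32)*1000))
C=top["pixels"].astype(int); # oak: lighter than table
m2=bot.cut_out("caddy",top)
if m2:
    p=np.argwhere(m2[0]["pixels"])[:,::-1]; q=np.array([ray(top,u,v,.01)[:2] for u,v in p],np.float32)*1000; print("cut",m2[0]["p"],cv2.minAreaRect(q))
sc=bot.read_camera("scene");S=cloud(sc)
for n,(x,y) in dict(herbs=(.655,.184),egg=(.645,.0095),salt=(.4725,.354)).items():
    for w in(W,S):
        d=np.hypot(w[...,0]-x,w[...,1]-y); k=(d>.028)&(d<.1)&(w[...,2]>.03); q=w[k]
        print(n,len(q),[(round(np.degrees(a)),len(t),(t[:,:2]-[x,y]).min(0).round(3).tolist(),(t[:,:2]-[x,y]).max(0).round(3).tolist(),t[:,2].max().round(3)) for a in np.arange(-3,3,1) for t in [q[(np.arctan2(q[:,1]-y,q[:,0]-x)//1)==a]] if len(t)])
for n,p,y in[("salt",(.4725,.354,.05),0),("herbs",(.655,.184,.065),0),("cup",(.445,-.368,.04),0),("egg",(.645,.0095,.047),0),("r0",(.468,-.184,.06),.13),("r1",(.409,-.192,.08),.13),("plate",(.459,.170,.05),0)]:
    for z in(p[2],.22): 
        j=bot.inverse_kinematics((p[0],p[1],z),rot(y)); print(n,z,None if j is None else np.round(j,2))
E
```

```text
caddy ((476.915283203125, -184.3016357421875), (102.39017486572266, 233.22442626953125), 87.37028503417969)
cut 0.67 ((471.3899841308594, -182.962646484375), (208.32289123535156, 71.30863952636719), 9.044183731079102)
herbs 486 [(-57, 378, [0.038, -0.051], [0.099, -0.0], np.float64(0.077)), (0, 108, [0.043, 0.0], [0.1, 0.016], np.float64(0.077))]
herbs 646 [(-57, 198, [0.044, -0.044], [0.098, -0.0], np.float64(0.073)), (0, 414, [0.016, 0.0], [0.099, 0.025], np.float64(0.078)), (57, 34, [0.003, 0.025], [0.016, 0.029], np.float64(0.078))]
egg 33 [(0, 33, [0.094, 0.008], [0.099, 0.029], np.float64(0.086))]
egg 14 [(0, 10, [0.015, 0.017], [0.022, 0.025], np.float64(0.05)), (57, 4, [0.0, 0.024], [0.015, 0.028], np.float64(0.052))]
salt 0 []
salt 45 [(0, 9, [0.016, 0.02], [0.02, 0.024], np.float64(0.04)), (57, 36, [-0.005, 0.024], [0.015, 0.03], np.float64(0.047))]
salt 0.05 [-0.28  0.68 -0.55  1.82  0.49  0.78 -2.66]
salt 0.22 [ 0.07  0.62 -1.07  1.71  0.58  1.17 -2.73]
herbs 0.065 [ 0.04  0.78 -0.53  1.57  0.46  0.92 -2.22]
herbs 0.22 [ 0.19  0.67 -0.78  1.47  0.49  1.21 -2.23]
cup 0.04 [ 0.7   0.61 -0.08  1.87  0.08  0.66 -1.  ]
cup 0.22 [ 0.73  0.37 -0.11  1.76  0.05  1.01 -0.97]
egg 0.047 [ 0.2   0.72 -0.36  1.68  0.33  0.8  -1.88]
egg 0.22 [ 0.32  0.54 -0.54  1.58  0.3   1.11 -1.86]
r0 0.06 [ 0.55  0.5  -0.28  2.04  0.23  0.63 -1.33]
r0 0.22 [ 0.61  0.25 -0.34  1.94  0.1   0.97 -1.22]
r1 0.08 [ 0.61  0.39 -0.27  2.15  0.18  0.62 -1.23]
r1 0.22 [ 0.68  0.16 -0.33  2.05  0.06  0.95 -1.13]
plate 0.05 [ 0.08  0.56 -0.6   2.07  0.51  0.66 -2.43]
plate 0.22 [ 0.43  0.36 -1.01  1.95  0.36  1.02 -2.31]
```

```bash
python3 - <<'E'
import cv2
a=cv2.imread("pics/top0.png")[180:260,360:420]; cv2.imwrite("pics/cad.png",cv2.resize(a,(450,600),interpolation=cv2.INTER_CUBIC))
E
```

```text
(no output)
```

View pics/cad.png

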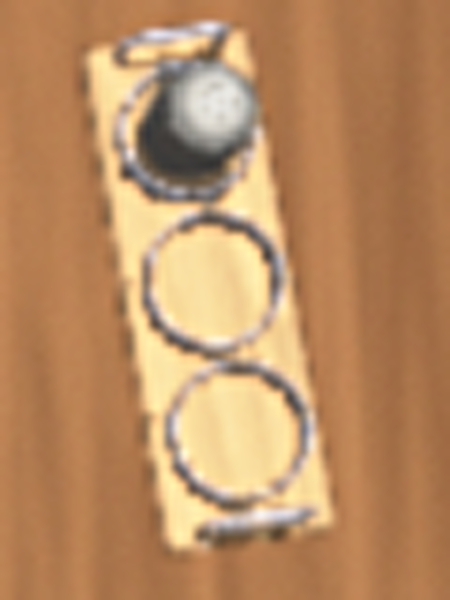

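The caddy crop shows ring rim centres at about (215,283) and (240,432), and base corners at (90,50), (245,32), (330,522) and (168,548). Next I compute the caddy pose and pick the salt.

```bash
python3 - <<'E'
from h import *
top=bot.read_camera("top")
f=lambda x,y,z:ray(top,360+(x+.5)/7.5-.5,180+(y+.5)/7.5-.5,z)
k=[f(*p,.01) for p in((90,50),(245,32),(330,522),(168,548))]
print("base",np.mean(k,0).round(4), (k[2]+k[3]-k[0]-k[1]).round(4)/2, f(215,283,.03).round(4),f(240,432,.03).round(4))
Y=np.pi
bot.move_pose([.4725,.354,.16],rot(Y)); print(bot.read_state()["time"])
bot.command_gripper(.065,40)
print(bot.servo_line([.4725,.354,.05],force_limit=15))
c=bot.read_camera("scene"); cv2.imwrite("pics/s1.png",cv2.resize(c["pixels"][180:360,180:400],(733,600)))
bot.command_gripper(.02,30)
s=bot.read_state(); print(s["time"],s["tcp_pos"],s["opening"],s["grasp_force"],s["ft_force"])
c=bot.read_camera("scene"); cv2.imwrite("pics/s2.png",cv2.resize(c["pixels"][180:360,180:400],(733,600)))
E
```

```text
base [ 0.471 -0.184  0.01 ] [-0.198  -0.0274  0.    ] [ 0.4685 -0.1838  0.03  ] [ 0.4102 -0.192   0.03  ]
5.925
False
7.5583 [0.47315932 0.35453091 0.05113835] 0.03923113507776327 29.279819970979588 [ 0.19633958  0.25820862 10.08852935]
```

View pics/s2.png

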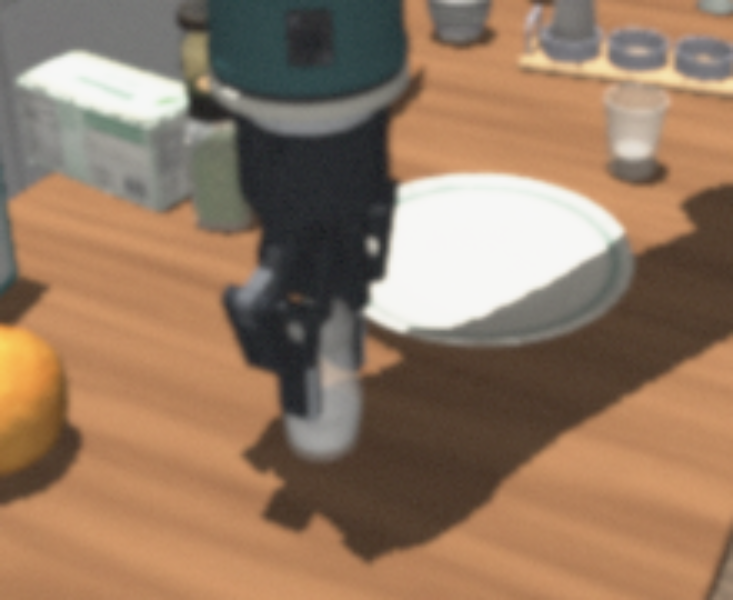

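The fingers hold the salt shaker: opening is 39 mm at mid-height, and it looks upright in the picture near (325,400). Next I carry it above the middle ring and check.

```bash
python3 - <<'E'
from h import *
s=bot.read_state();p=s["tcp_pos"]
bot.servo_line([p[0],p[1],.22],max_speed=.2)
Y=np.pi+.139
bot.move_pose([.469,-.184,.20],rot(Y))
bot.servo_line([.469,-.184,.105])
s=bot.read_state(); print(s["time"],s["tcp_pos"],s["opening"],s["ft_force"],bot.read_state()["joint_positions"].round(2) if hasattr(s["joint_positions"],'round') else s["joint_positions"])
c=bot.read_camera("scene"); 
r=bot.spot_point("salt_center",c); print([(x["pixel"],x["p"]) for x in r[:2]])
a=cv2.resize(c["pixels"][120:220,310:430],(600,500),interpolation=cv2.INTER_CUBIC); cv2.imwrite("pics/s3.png",a)
T=np.linalg.inv(c["world_from_camera"])
def pr(P): q=c["K"]@(T[:3,:3]@P+T[:3,3]); return q[:2]/q[2]
for z in(.055,.03): print(z,((pr(np.array([.469,-.184,z]))-[310,120])*5).round(0))
E
```

```text
11.3417 [ 0.46952089 -0.18383612  0.10565787] 0.03916580915231107 [ 0.15120292  0.73378893 -0.39169446] [ 0.96  0.53 -0.8   2.01  0.52  0.82  1.57]
[([172.1, 374.5], 0.47)]
0.055 [321. 317.]
0.03 [318. 356.]
```

View pics/s3.png

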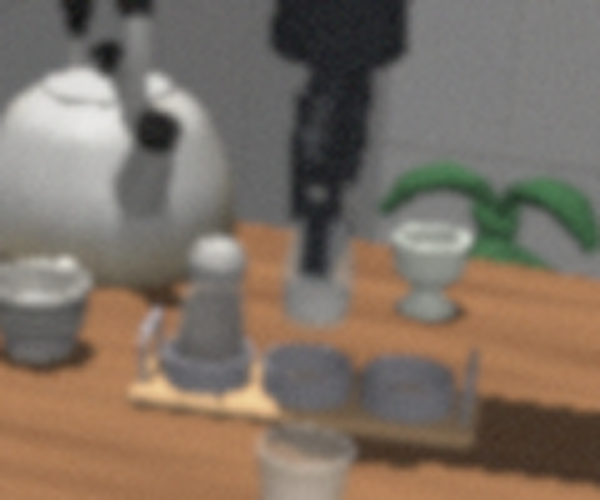

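The view shows the salt's foot centre at (317,320) and the middle ring at (309,378). That is about 2 mm off along the row, so I shift x by +2 mm and lower with a force limit.

```bash
python3 - <<'E'
from h import *
bot.servo_line([.4712,-.184,.095],max_speed=.1)
h=bot.servo_line([.4712,-.184,.0605],max_speed=.05,force_limit=6)
s=bot.read_state(); print(h,s["time"],s["tcp_pos"],s["opening"],s["ft_force"],s["torque"])
c=bot.read_camera("scene"); 
a=cv2.resize(c["pixels"][120:220,310:430],(600,500),interpolation=cv2.INTER_CUBIC); cv2.imwrite("pics/s4.png",a)
E
```

```text
True 12.35 [ 0.4712825  -0.18370506  0.06113507] 0.039319430863359 [-1.44365345  0.3495184   9.84521793] [-0.05799404  0.21468244 -0.03047678]
```

View pics/s4.png

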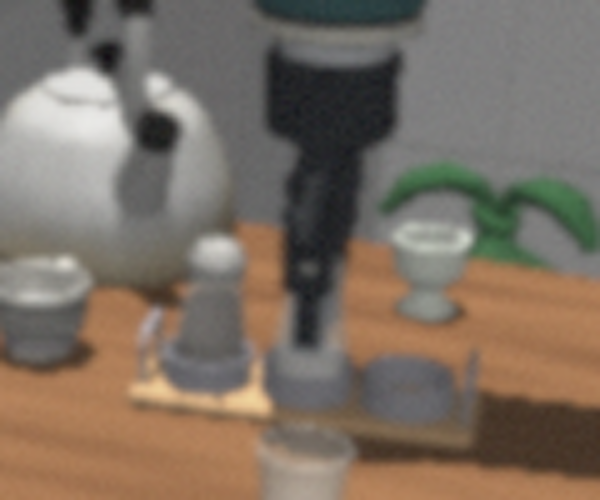

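Contact came at z = 0.061, as expected for the base, and the salt is in the middle ring. Next I release it and fetch the herbs.

```bash
python3 - <<'E'
from h import *
bot.command_gripper(.06)
bot.servo_line([.4712,-.184,.23],max_speed=.2)
Y=np.pi
bot.move_pose([.655,.184,.20],rot(Y))
W=cloud(bot.read_camera("top")); d=np.hypot(W[...,0]-.471,W[...,1]+.184)<.028; q=W[d&(W[...,2]>.07)]; print("salt now",((q.min(0)+q.max(0))/2).round(4),q[:,2].max())
print(bot.servo_line([.655,.184,.067],force_limit=12))
bot.command_gripper(.02,30)
s=bot.read_state(); print(s["time"],s["tcp_pos"],s["opening"],s["grasp_force"],s["ft_force"])
p=s["tcp_pos"]
bot.servo_line([p[0],p[1],.25],max_speed=.2)
bot.move_pose([.4115,-.192,.23],rot(Y+.139))
bot.servo_line([.4115,-.192,.12])
s=bot.read_state(); print(s["time"],s["tcp_pos"],s["opening"],s["ft_force"])
c=bot.read_camera("scene"); 
a=cv2.resize(c["pixels"][120:220,310:430],(600,500),interpolation=cv2.INTER_CUBIC); cv2.imwrite("pics/s5.png",a)
E
```

```text
Traceback (most recent call last):
ValueError: zero-size array to reduction operation minimum which has no identity
```

```bash
python3 - <<'E'
from h import *
c=bot.read_camera("scene"); t=bot.read_camera("top")
a=cv2.resize(c["pixels"][120:260,200:430],(690,420)); b=cv2.resize(t["pixels"][120:280,170:490],(690,345));b=b[:180*345//160]
cv2.imwrite("pics/s5.png",cv2.resize(np.vstack([a,b]),(540,599)))
s=bot.read_state(); print(s["time"],s["tcp_pos"],s["opening"])
E
```

```text
15.4 [0.65534194 0.18253159 0.20020553] 0.05985018213053572
```

View pics/s5.png

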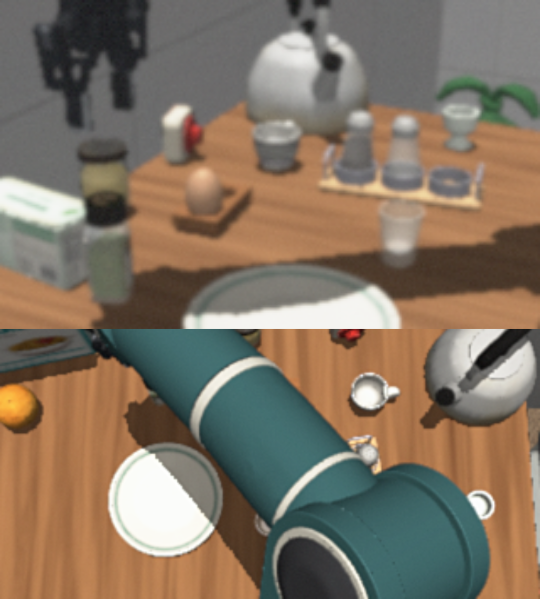

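The salt stands upright in the middle ring at (403,155). The arm was only hiding it from the top camera. On to the herbs.

```bash
python3 - <<'E'
from h import *
Y=np.pi
print(bot.servo_line([.655,.184,.067],force_limit=12))
bot.command_gripper(.02,30)
s=bot.read_state(); print(s["time"],s["tcp_pos"],s["opening"],s["grasp_force"],s["ft_force"])
p=s["tcp_pos"]
bot.servo_line([p[0],p[1],.25],max_speed=.2)
bot.move_pose([.4115,-.192,.23],rot(Y+.139))
bot.servo_line([.4115,-.192,.12])
s=bot.read_state(); print(s["time"],s["tcp_pos"],s["opening"],s["ft_force"])
c=bot.read_camera("scene"); 
a=cv2.resize(c["pixels"][120:220,310:430],(600,500),interpolation=cv2.INTER_CUBIC); cv2.imwrite("pics/s6.png",a)
E
```

```text
False
16.7083 [0.65553818 0.1841961  0.06823019] 0.04404347932355643 29.25581922288984 [-0.01256626 -0.60578741  6.01887247]
20.3083 [ 0.41200936 -0.19190992  0.12058093] 0.044125049362306205 [-0.53468313 -0.36119198 -0.63420027]
```

View pics/s6.png

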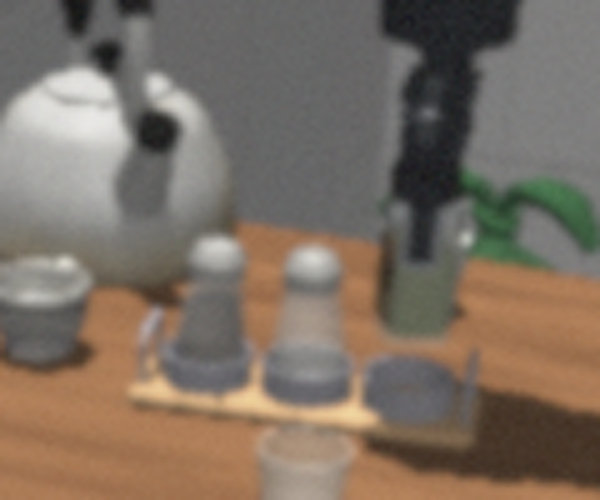

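The view shows the jar's foot at u≈421 and the end ring at u≈411. After perspective that is about 3 mm along the row, so I shift x by +3 mm and lower.

```bash
python3 - <<'E'
from h import *
bot.servo_line([.4143,-.1915,.105],max_speed=.1)
h=bot.servo_line([.4143,-.1915,.077],max_speed=.05,force_limit=6)
s=bot.read_state(); print(h,s["time"],s["tcp_pos"],s["opening"],s["ft_force"],s["torque"])
c=bot.read_camera("scene"); 
a=cv2.resize(c["pixels"][120:220,310:430],(600,500),interpolation=cv2.INTER_CUBIC); cv2.imwrite("pics/s7.png",a)
E
```

```text
True 21.0083 [ 0.41386472 -0.1915738   0.09333684] 0.043539213253452086 [-0.82731724 -0.11489566 -1.33873875] [ 0.0166233   0.13758379 -0.0297278 ]
```

View pics/s7.png

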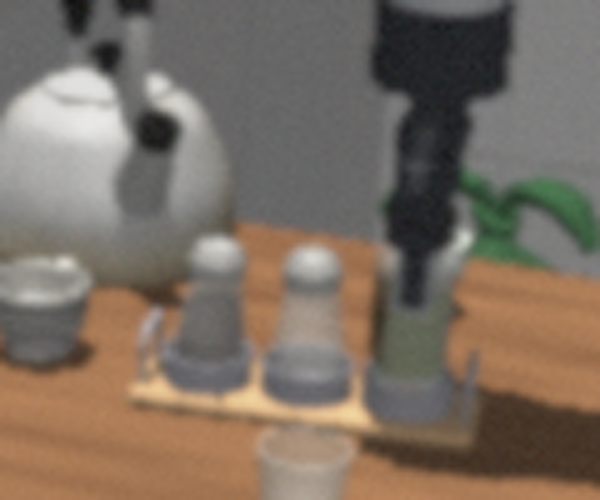

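```bash
python3 - <<'E'
from h import *
for i in range(3):
    h=bot.servo_line([.4143,-.1915,.0775],max_speed=.04,force_limit=9)
    s=bot.read_state(); print(h,s["time"],s["tcp_pos"],s["opening"],s["ft_force"],s["torque"])
    if s["tcp_pos"][2]<.081: break
c=bot.read_camera("scene"); 
a=cv2.resize(c["pixels"][120:220,310:430],(600,500),interpolation=cv2.INTER_CUBIC); cv2.imwrite("pics/s8.png",a)
E
```

```text
True 21.5 [ 0.41403197 -0.19101556  0.07723469] 0.044217095170893235 [-2.03337756  2.21475156  7.66266131] [0.63201158 0.33595393 0.0691833 ]
```

View pics/s8.png

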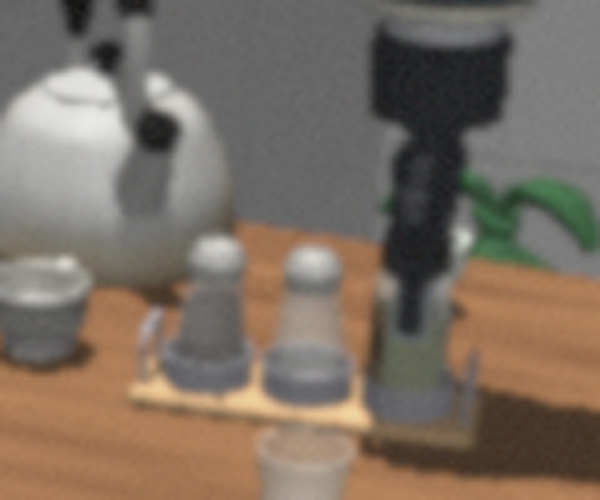

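```bash
python3 - <<'E'
from h import *
Y=np.pi
bot.command_gripper(.06)
bot.servo_line([.4143,-.1915,.25],max_speed=.25)
bot.move_pose([.4458,-.3685,.15],rot(Y))
bot.command_gripper(.075)
print(bot.servo_line([.4458,-.3685,.042],force_limit=10))
bot.command_gripper(.02,30)
s=bot.read_state(); print(s["time"],s["tcp_pos"],s["opening"],s["grasp_force"],s["ft_force"])
g=s["tcp_pos"]
bot.servo_line([g[0],g[1],.24],max_speed=.25)
bot.move_pose([.460,.170,.15],rot(Y))
h=bot.servo_line([.460,.170,g[2]+.007],max_speed=.06,force_limit=6)
s=bot.read_state(); print(h,s["time"],s["tcp_pos"],s["opening"],s["ft_force"])
c=bot.read_camera("scene");a=cv2.resize(c["pixels"][140:300,200:430],(690,480),interpolation=cv2.INTER_CUBIC); cv2.imwrite("pics/s9.png",a)
E
```

```text
False
25.05 [ 0.44627309 -0.3689203   0.04301002] 0.04897369505300688 29.774541584802137 [-1.57350491  0.06774728  7.44553916]
True 29.5333 [0.46012172 0.17011153 0.05116498] 0.04875851573686186 [-0.59873822 -0.95087239  9.94705503]
```

View pics/s9.png

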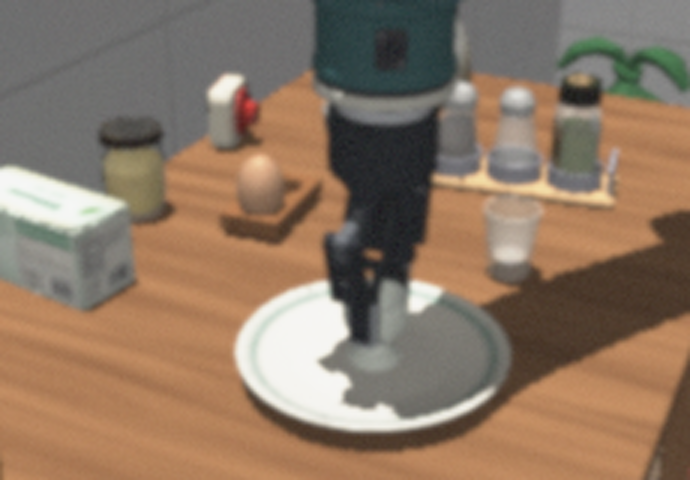

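The cup stands near the plate's centre at (375,355). All three condiments look upright, and the z value fits. I release it, move clear, and measure the cup and egg.

```bash
python3 - <<'E'
from h import *
bot.command_gripper(.075)
bot.servo_line([.4601,.1701,.2],max_speed=.25)
bot.move_pose([.46,-.40,.30],rot(np.pi)); print(bot.read_state()["time"])
t=bot.read_camera("top"); c=bot.read_camera("scene")
for n,k in(("top",t),("scene",c)):
    W=cloud(k)
    for o,(x,y),lo in(("cup",(.46,.17),.045),("plate",(.46,.17),.012),("egg",(.645,.01),.035)):
        q=W[(np.hypot(W[...,0]-x,W[...,1]-y)<(.12 if o=="plate" else .035))&(W[...,2]>lo)]
        print(n,o,len(q),((q.min(0)+q.max(0))/2).round(4),(q.max(0)-q.min(0)).round(3))
    for o in("egg_center","egg_cup_center","plate"):
        print(o,[(x["pixel"],round(x["p"],2),ray(k,x["pixel"][1],x["pixel"][0],dict(egg_center=.042,egg_cup_center=.034,plate=0)[o]).round(4)[:2]) for x in bot.spot_point(o,k)[:2]])
a=cv2.resize(t["pixels"][140:250,235:345],(400,400),interpolation=cv2.INTER_CUBIC);b=cv2.resize(c["pixels"][180:280,270:370],(400,400),interpolation=cv2.INTER_CUBIC)
cv2.imwrite("pics/s10.png",np.hstack([a,b]))
E
```

```text
32.7917
top cup 102 [0.4603 0.1684 0.0547] [0.049 0.048 0.019]
top plate 1714 [0.4625 0.1697 0.0381] [0.198 0.196 0.052]
top egg 171 [0.6453 0.0081 0.0551] [0.041 0.042 0.039]
egg_center [([155.6, 323.7], 0.73, array([0.6519, 0.006 ]))]
egg_cup_center [([217.3, 266.2], 0.67, array([0.4664, 0.1729])), ([197.5, 385.3], 0.19, array([ 0.5268, -0.1761]))]
plate [([221.3, 269.4], 0.97, array([0.4595, 0.1675]))]
scene cup 299 [0.464  0.1739 0.053 ] [0.049 0.05  0.016]
scene plate 1824 [0.4658 0.1742 0.0365] [0.2   0.197 0.049]
scene egg 207 [0.6488 0.0199 0.0528] [0.038 0.039 0.036]
egg_center [([200.9, 282.0], 0.57, array([0.6641, 0.0167]))]
egg_cup_center [([250.8, 321.9], 0.76, array([0.4663, 0.1838]))]
plate [([263.2, 327.3], 0.59, array([0.4565, 0.1758]))]
```

View pics/s10.png

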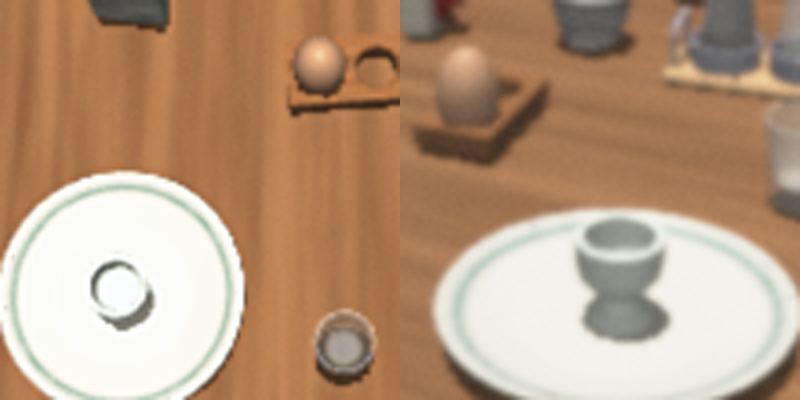

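The cup is upright within 2 mm of the plate's centre, and the egg stands in the rack. Next I pick the egg and hold it above the cup to check.

```bash
python3 - <<'E'
from h import *
Y=np.pi
bot.move_pose([.646,.0095,.15],rot(Y))
bot.command_gripper(.07,20)
print(bot.servo_line([.646,.0095,.0465],force_limit=8,max_speed=.1))
bot.command_gripper(.03,20)
s=bot.read_state(); print(s["time"],s["tcp_pos"],s["opening"],s["grasp_force"],s["ft_force"])
g=s["tcp_pos"]
bot.servo_line([g[0],g[1],.20],max_speed=.15)
bot.move_pose([.460,.170,.18],rot(Y))
bot.servo_line([.460,.170,g[2]+.034+.022],max_speed=.1)
s=bot.read_state(); print(s["time"],s["tcp_pos"],s["opening"],s["ft_force"])
c=bot.read_camera("scene"); cv2.imwrite("pics/s11.png",cv2.resize(c["pixels"][200:280,280:380],(750,600),interpolation=cv2.INTER_CUBIC))
E
```

```text
False
36.6833 [0.64639155 0.01164399 0.04756229] 0.04301446229175012 21.832639798521996 [-1.82750497  8.21683777  5.80854803]
39.7417 [0.46023839 0.17021166 0.10398188] 0.04323244395767614 [-1.21829403 -0.03337399 -0.20062928]
```

View pics/s11.png

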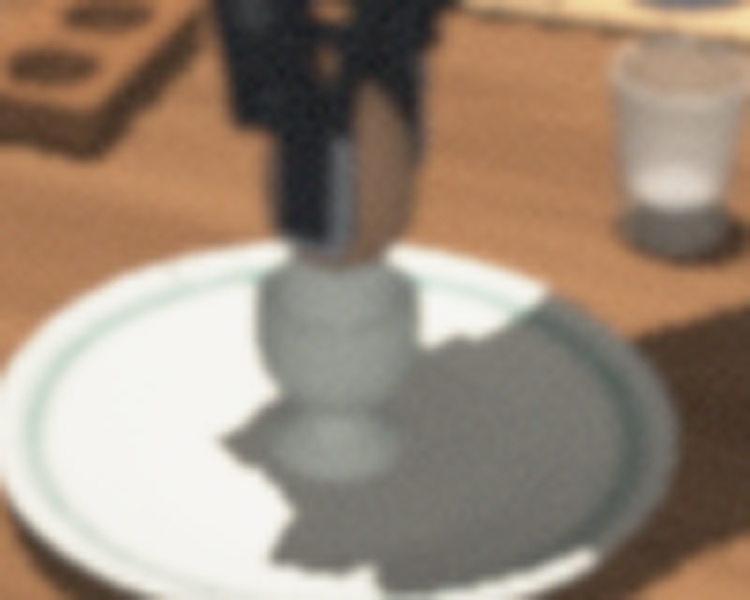

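The egg's edges are at 272 and 415, so its centre is at about 343. The cup's centre is at about 338, making the egg about 1.5 mm off in −x. I correct that and lower gently.

```bash
python3 - <<'E'
from h import *
bot.servo_line([.4615,.170,.0925],max_speed=.04)
h=bot.servo_line([.4615,.170,.0795],max_speed=.015,force_limit=3)
s=bot.read_state(); print(h,s["time"],s["tcp_pos"],s["opening"],s["ft_force"],s["torque"])
c=bot.read_camera("scene"); cv2.imwrite("pics/s12.png",cv2.resize(c["pixels"][200:280,280:380],(750,600),interpolation=cv2.INTER_CUBIC))
E
```

```text
True 40.8667 [0.4613255  0.17018214 0.08246255] 0.04321706928227012 [-0.55715202  0.87181374  3.07132124] [ 0.10953469  0.1438144  -0.05180735]
```

View pics/s12.png

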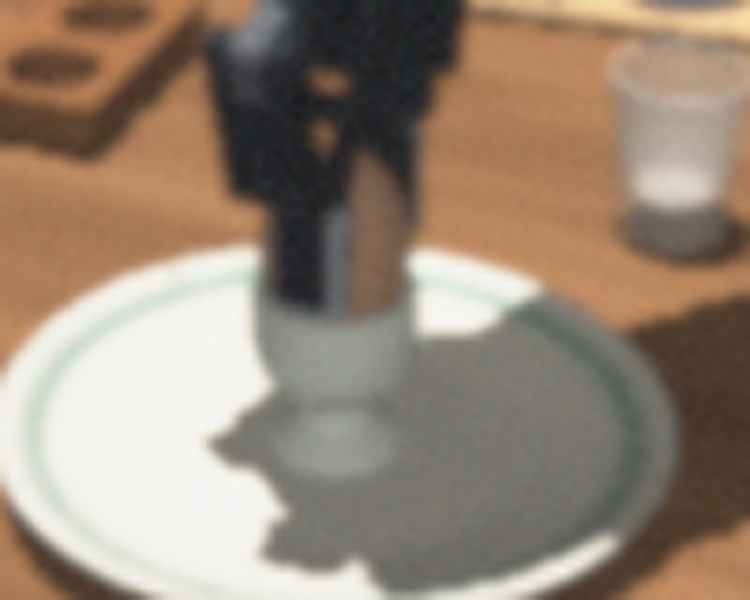

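Contact is within 1 mm of the expected height, and the egg sits in the cup. I release it and check everything.

```bash
python3 - <<'E'
from h import *
bot.command_gripper(.06)
bot.servo_line([.4613,.1702,.2],max_speed=.15)
bot.move_pose([.46,-.40,.32],rot(np.pi)); print(bot.read_state()["time"])
t=bot.read_camera("top"); c=bot.read_camera("scene")
W=cloud(t)
for o,(x,y),lo,hi in(("egg",(.46,.17),.075,.2),("cup",(.46,.17),.035,.2),("salt",(.471,-.184),.07,.2),("herbs",(.413,-.192),.09,.2),("pepper",(.53,-.176),.07,.2)):
    q=W[(np.hypot(W[...,0]-x,W[...,1]-y)<.03)&(W[...,2]>lo)]
    print(o,len(q),((q.min(0)+q.max(0))/2).round(4)[:2],q[:,2].max().round(4))
a=cv2.resize(t["pixels"][140:260,230:410],(600,400),interpolation=cv2.INTER_CUBIC)[:, :400];a=cv2.resize(t["pixels"][140:260,230:410],(400,267));b=cv2.resize(c["pixels"][150:280,270:430],(492,400),interpolation=cv2.INTER_CUBIC)[:,:400]
b=cv2.resize(c["pixels"][150:280,270:430],(640,520),interpolation=cv2.INTER_CUBIC); cv2.imwrite("pics/s13.png",b)
E
```

```text
44.25
egg 190 [0.4597 0.1687] 0.1092
cup 247 [0.4601 0.1672] 0.1092
salt 130 [ 0.4717 -0.1861] 0.1038
herbs 199 [ 0.4125 -0.1925] 0.1231
pepper 129 [ 0.5275 -0.1757] 0.1022
```

View pics/s13.png

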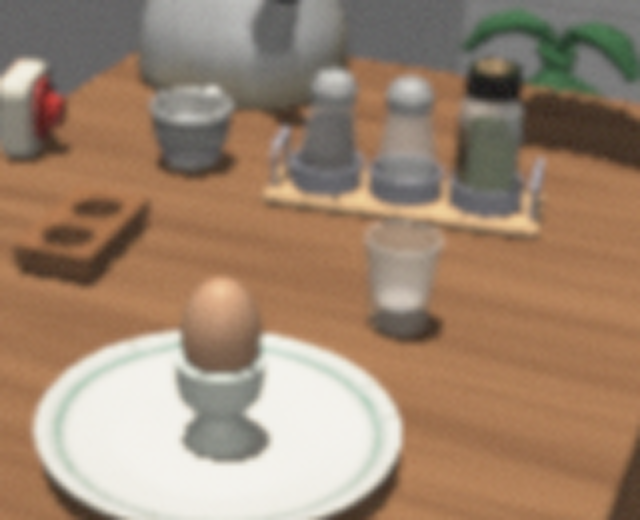

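The egg stands upright in the cup at (222,330). Pepper, salt and herbs are upright in their rings, and the coffee cup and tumbler have not been disturbed.

```bash
python3 -c "
from station import bot
print(bot.close_job())"
```

```text
the job is handed in; nothing more can be done
None
```

I've handed the job in at about 44 s of the 96 s: the final pictures show the egg upright in its cup mid-plate, salt in the middle ring, herbs in the end ring, and the coffee cup and tumbler where they were. The station gave no verdict.

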